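# Release two gears from a lever-lidded gravity magazine and ease the lid shut

## Robot

A 6-joint arm with a two-finger parallel gripper is mounted at the origin on the work surface. World frame = base frame: x ahead of the robot, y to its left, z up, the work surface at z = 0. Lengths are in m, angles in rad, forces in N, time in s.
With the tool pointing down it reaches from about 0.225 to 0.875 m from the base axis. Payload 3.4 kg.
Tool frame: the origin (TCP) lies midway between the tips of the shut fingers; the grasp point (between the pads) lies hold_point_z behind it (hold_point_z is the distance from the TCP to the grasp point, in m); z points along the fingers, y is the line along which they close (so a half turn about z gives the same grasp; the last joint's range is limited). The gripper opens to 85 mm and grips with 20 to 120 N. Pads are 22 mm wide; open, the fingers measure 114 mm over their backs; the gripper's body (76 mm by 85 mm) begins 54 mm behind the grasp point. The pads swing forward as they close: fully open they stand 13 mm farther back than shut.
Start: joints at [1.005, 0.276, 1.505, -0, 1.361, -0.121], TCP at [0.247, 0.519, 0.202] pointing down, gripper open.
Joint ranges: [-2.89, 2.89], [-0.75, 2.08], [0.22, 2.7], [-1.18, 4.32], [0.11, 2.71], [-2.7, 2.7]. Speed limits (rad/s): [2.57, 2.57, 3.14, 3.14, 3.14, 3.14].

## Interface

Orientations are given as a unit quaternion [w, x, y, z].
In Python, from rig import * gives the robot as it stands.
- The arm moves only by the shell command python3 -m inch 'ROWS' [OPENING] [FORCE]. ROWS is a JSON object of lists of equal length, an entry for each row: "dp": the shift along the world's x, y, z in mm, a list of three; "spin": the turn about the world's z in degrees. In form: {"dp": [[dx, dy, dz], ...], "spin": [spin, ...]}. A call has exactly 10 rows; each row is the pose to reach, as a shift and turn from the pose commanded when the call began; what a row does not reach only later rows make up. A row lasts 1/12 s, in which the tool goes at most 41.7 mm and 7.16 degrees, less where a joint would pass 70% of its speed; a pose out of reach is approached as far as the arm can. A call with a gripper value outside its range is refused whole. OPENING is the finger opening in mm, from 0 to 85.4, set as the call begins (- or left out, the last holds). The fingers move at their own pace and stop on an object; FORCE is the grip in N (left out, the last holds). Time passes only in rows, so rows that repeat a pose let the fingers close, or fill a call up. It gives the time, the measured TCP pose, the force, the opening and the grip force at its end, in the units of the state.
- get_state(): the state, without advancing time (a new reading comes with each control period).
- grab_frame(name): name is "scene" or "top" or "wrist"; returns (picture, depth): 480x640x3 uint8, red, green, blue; 480x640 float32, m along the optical axis (not along the pixel's ray), 0 where there is no reading.
- camera_model(name): a dict with "intrinsics" (3x3 intrinsics, pixels), "D" ([k1, k2, p1, p2, k3] as OpenCV has them; the pictures are not rectified), "eye" and "rotation" of the camera in the world; the wrist camera has in their place "tool_from_camera" (4x4, takes a point from camera to tool coordinates, whose origin is the TCP and whose axes are the flange's). Camera axes: x right, y down, z forward; pixel columns grow to the right and rows downward; lengths in m; the calibration is good to about 2 mm. A picture is of the moment at which its call begins: read the wrist's pose just before it. camera_model takes no time and is no camera call.
- finish_job(): hands the job in; it is judged then, once.
Trained networks look in the newest picture that a camera, given by its name, has taken for a name from the list of things; names that differ only in an ending like _2 or _b are one class to them, and where a whole thing is asked for, a point or a joint stands for the part that bears it (a point fixed in the world has none). Each returns a list of dicts, best first, with "p" (0 to 1); they miss things now and then, are a little off and sometimes report something else, mostly with a low value. They report only what shows in the picture. A call takes as long as a camera call. They do not tell look-alikes from the thing itself.
- regions_of(camera, query): "region" (480x640 bool, what is visible of it) and "box" ([centre column, centre row, width, height] in pixels, round what is visible of it).
The state is a dict: "time": time; "joint_positions": joint angles; "dq": joint speeds; "joint_torque": joint torques, N m; "position": TCP position; "ee_rot": TCP orientation; "force": force on the tool from outside, world axes, zero at the start; "wrist_torque": the same for the moment, N m; "width": finger opening in m; "grasp_force": force on a finger pad.
Only numpy, scipy, OpenCV 4.12 (cv2) and the standard library are available. Lean on these libraries where they do the work, as an engineer would, in place of code of your own. Each camera call takes 0.05 s, during which the arm holds its last target. There are 200 camera calls.

## Task

Press down the side lever of the narrow magazine that holds the toothed gears so that its lid lifts, and keep it pressed until both gears have rolled out into the open trough in front; then let the lever up slowly, over a second or two, so that the lid comes fully shut without slamming. Use a fingertip on the lever pad alone: do not touch the gears or the lids or pick anything up, leave the wide magazine with the plain sleeves shut and the other things on the bench where they are, and finish clear of everything.

Things in the scene. Friction and masses are not known exactly. Their poses are not given: they have to be found in the camera images.
- gear_magazine: Sheet-metal chute on the bench, 241 long, sloping 10 degrees down to its -x end, which faces the robot. Origin: on the bench, 137 behind its front end; x up the chute, y left, z up. Rear 134 under a lid (top 128 high, 160 when open); front 102 is an open trough, floor 27-44 high, sides 26. Press lever on its left (+y). NARROW: 42 wide, holds the two toothed gears.
- gear_lid (a joint): Lid of the gear magazine: aluminium, with an open viewing slot along its middle, 134 x 42, hinged at the rear top; its turned-down front lip holds the gears back. Rad: 0 shut, 0.43 fully open; gears pass under the lip from about 0.27. Moves with the lever (1.54 x its angle) and falls shut in 0.2 s if the lever is let go; coming down faster than 1.5 rad/s counts as a slam.
- gear_lever (a joint): Press lever of the gear magazine, a flat steel bar along the left side, pivoted at the magazine's x = -0.035, 74 above the bench. Angle in rad: 0 = up (lid shut), 0.28 = pressed against its stop (lid fully open). It springs back up by itself.
- gear_pad (a point): Centre of the top face of the gear lever's press pad: ribbed black rubber, 36 (magazine x) x 44 (y), at the lever's front end beside the trough's front; at rest 102 above the bench, at the magazine's x = -0.147, y = +0.055. Pressing moves it 32 almost straight down and takes 4 to 9 N; raised at 0.05 m/s it lets the lid down at about 0.7 rad/s.
- gear_a: Steel spur gear, diameter 44, 30 wide, 0.28 kg, on its edge with its axis along the magazine's y; origin at its centre. Starts under the lid against the lip (magazine x about -0.012) and must end in the trough (about -0.115).
- gear_b: A second gear like gear_a, just behind it (magazine x about +0.032); must end in the trough (about -0.072).
- sleeve_magazine: Sheet-metal chute on the bench, 241 long, sloping 10 degrees down to its -x end, which faces the robot. Origin: on the bench, 137 behind its front end; x up the chute, y left, z up. Rear 134 under a lid (top 128 high, 160 when open); front 102 is an open trough, floor 27-44 high, sides 26. Press lever on its left (+y). WIDE: 82, holds two plain sleeves; leave shut. The two may swap places.
- sleeve_lid (a joint): Lid of the sleeve magazine, in rad: 0 = shut; must stay shut.
- sleeve_a: Plain steel spacer sleeve, diameter 30, 70 long, lying across the sleeve magazine under its lid; origin at its centre; to be left there.
- sleeve_b: A second sleeve behind sleeve_a.
- oil_bottle: Bystander: grey plastic oil bottle standing on the bench, diameter 56, 130 high; origin under its centre; must not be moved.
- wheel_gear: Bystander: loose gear wheel lying flat on the bench, diameter 72, 18 thick; origin at its centre; must not be moved.
- screwdriver: Bystander: screwdriver lying on the bench, about 200 long along its x; must not be moved.
- fixture: Bystander: black assembly fixture fixed to the bench, base 200 x 130, with an upright splined shaft to 160 above the bench; origin under its centre.
There are look-alikes about, which are no part of the job. Leave any brown or green look-alike of the sleeve_b alone.

How it is judged:
By the outcome, as a careful person would: the job done as asked, in the order asked, and still so for the second after the job is handed in, with the robot touching nothing.
It also fails if it takes over 34 s, if anything falls off the work surface, if the arm or the gripper's body presses on something with over 40 N, if the wrist force passes 120 N, or if a joint passes its speed limit or range.

## Working session

There is one attempt and no reset: what is moved stays moved. The work goes in short steps, Python scripts to look and compute and a shell command to move; the robot and the scene stay as the last step left them, time stands still between calls to the robot, and variables do not carry over. Pictures are saved under pics/ and viewed, at most 10 in all, crops included, and the job is handed in when it is done.

```bash
mkdir -p pics; cat > h.py <<'E'
from rig import *
import numpy as np, cv2
def world(cam,uv,d):
    m=camera_model(cam);uv=np.asarray(uv,float).reshape(-1,1,2)
    n=cv2.undistortPoints(uv,np.array(m["intrinsics"]),np.array(m["D"])).reshape(-1,2)
    d=np.asarray(d).reshape(-1,1)
    c=np.hstack([n*d,d])
    return c@np.array(m["rotation"]).T+np.array(m["eye"])
E
python3 - <<'E'
from h import *
for c in ["scene","top"]:
    im,d=grab_frame(c); cv2.imwrite(f"pics/{c}0.png",im[:,:,::-1]); 
    for q in ["gear_magazine","sleeve_magazine","gear_pad","gear_a","gear_lid","sleeve_a","oil_bottle"]:
        for r in regions_of(c,q)[:3]:
            m=r["region"]&(d>0); v,u=np.nonzero(m)
            w=np.median(world(c,np.c_[u,v],d[m]),0) if len(u) else None
            print(c,q,round(r["p"],2),np.round(r["box"]),np.round(w,3))
s=get_state();print(s["time"],s["position"],s["ee_rot"],s["width"])
E
```

```text
Traceback (most recent call last):
  File "h.py", line 8, in world
    return c@np.array(m["rotation"]).T+np.array(m["eye"])
           ~^~~~~~~~~~~~~~~~~~~~~~~~~~
ValueError: matmul: Input operand 1 has a mismatch in its core dimension 0, with gufunc signature (n?,k),(k,m?)->(n?,m?) (size 4 is different from 3)
```

```bash
sed -i 's/np.array(m\["rotation"\]).T/Rotation.from_quat(m["rotation"],scalar_first=True).as_matrix().T/; 2a from scipy.spatial.transform import Rotation' h.py
python3 - <<'E'
from h import *
for c in ["scene","top"]:
    print(camera_model(c)["rotation"],camera_model(c)["eye"])
    im,d=grab_frame(c); cv2.imwrite(f"pics/{c}0.png",im[:,:,::-1]); 
    for q in ["gear_magazine","sleeve_magazine","gear_pad","gear_a","gear_lid","sleeve_a","oil_bottle"]:
        for r in regions_of(c,q)[:3]:
            m=r["region"]&(d>0); v,u=np.nonzero(m)
            w=np.median(world(c,np.c_[u,v],d[m]),0) if len(u) else None
            print(c,q,round(r["p"],2),np.round(r["box"]),np.round(w,3))
s=get_state();print(s["time"],s["position"],s["ee_rot"],s["width"])
E
```

```text
[-0.31232257  0.87174359  0.35816383 -0.11931635] [ 1.10154457 -0.52647437  1.02267321]
scene gear_magazine 0.91 [264. 281.  70. 113.] [ 0.592 -0.199  0.059]
scene sleeve_magazine 0.94 [381. 206.  82.  92.] [0.652 0.218 0.058]
scene sleeve_magazine 0.34 [140. 313.  34.  55.] [ 0.363 -0.441  0.023]
scene gear_pad 0.8 [254. 255.  29.  58.] [ 0.468 -0.126  0.101]
scene gear_a 0.54 [258. 281.  14.  16.] [ 0.587 -0.191  0.089]
scene gear_lid 0.82 [264. 285.  35.  39.] [ 0.625 -0.194  0.116]
scene sleeve_a 0.8 [348. 241.  23.   9.] [0.632 0.095 0.027]
scene sleeve_a 0.64 [384. 204.  14.   8.] [0.631 0.256 0.075]
scene sleeve_a 0.64 [432. 258.  28.  20.] [0.834 0.218 0.026]
scene oil_bottle 0.83 [177. 361.  36.  37.] [ 0.614 -0.457  0.084]
scene oil_bottle 0.72 [258. 281.  14.  14.] [ 0.585 -0.192  0.089]
[ 0.03577644 -0.69531256  0.71657289 -0.04223484] [0.39079693 0.05430096 1.83204654]
top gear_magazine 0.76 [389. 243.  47.  90.] [ 0.558 -0.168  0.042]
top sleeve_magazine 0.68 [246. 233.  56.  94.] [0.609 0.251 0.047]
top gear_pad 0.6 [377. 253.  27.  73.] [ 0.471 -0.126  0.097]
top gear_a 0.56 [401. 222.   8.  10.] [ 0.621 -0.201  0.096]
top gear_lid 0.85 [397. 227.  23.  50.] [ 0.642 -0.191  0.115]
top sleeve_a 0.78 [297. 227.  20.  20.] [0.63  0.105 0.026]
top sleeve_a 0.65 [246. 218.  19.  11.] [0.658 0.247 0.079]
top sleeve_a 0.65 [256. 162.  24.  14.] [0.829 0.225 0.028]
top oil_bottle 0.84 [481. 232.  28.  26.] [ 0.595 -0.44   0.089]
top oil_bottle 0.16 [378. 253.  22.  70.] [ 0.467 -0.12   0.1  ]
0.9 [0.24744555 0.51907506 0.20194942] [2.90595311e-05 2.20566331e-01 9.75371975e-01 6.31455335e-05] 0.08552350770830394
```

View pics/top0.png

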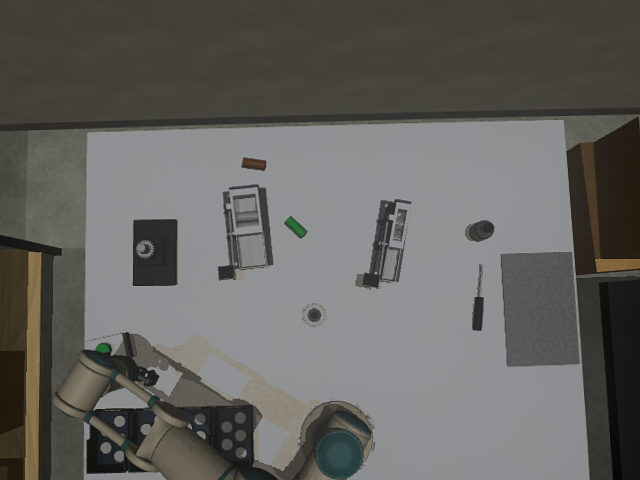

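View pics/scene0.png

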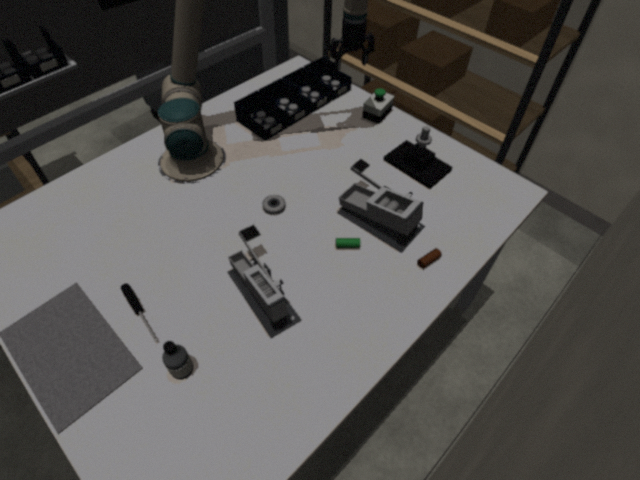

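The top view shows the narrow gear magazine at (389,243), with its dark pad at (371,281). The wide sleeve magazine is at (246,230) with its pad at (227,272). Brown and green sleeves lie loose at (254,164) and (296,227). The target is the narrow one at (389,243). I'll measure its pad and axis and confirm with one crop.

```bash
python3 - <<'E'
from h import *
for c,(u0,u1,v0,v1) in {"top":(345,420,190,300),"scene":(220,305,215,330)}.items():
    im,d=grab_frame(c)
    vv,uu=np.mgrid[v0:v1,u0:u1]; dd=d[v0:v1,u0:u1]
    w=world(c,np.c_[uu.ravel(),vv.ravel()],dd.ravel()); ok=dd.ravel()>0
    z=w[:,2]; g=im[v0:v1,u0:u1].reshape(-1,3).max(1)
    P=ok&(abs(z-.102)<.015)&(w[:,0]<.50)&(w[:,1]>-.17)
    p=w[P]; print(c,"pad n",P.sum(),"med",np.median(p,0).round(4),"minAreaRect",cv2.minAreaRect(p[:,:2].astype(np.float32)*1000))
    for r in regions_of(c,"gear_lid")[:1]:
        m=r["region"]&(d>0);v,u=np.nonzero(m);l=world(c,np.c_[u,v],d[m]);l=l[(l[:,2]>.09)&(l[:,2]<.14)]
        print("lid",cv2.minAreaRect(l[:,:2].astype(np.float32)*1000),l.mean(0))
    M=ok&(z>.02)&(z<.15)
    print("mag",cv2.minAreaRect(w[M][:,:2].astype(np.float32)*1000))
    if c=="top": cv2.imwrite("pics/crop.png",cv2.resize(im[180:305,335:435,::-1],None,fx=4.5,fy=4.5,interpolation=cv2.INTER_CUBIC))
E
```

```text
top pad n 238 med [ 0.4611 -0.1113  0.1016] minAreaRect ((470.98431396484375, -112.06375122070312), (48.07335662841797, 64.87153625488281), 79.62664031982422)
lid ((617.2594604492188, -189.918212890625), (56.47045135498047, 127.34722900390625), 77.96212768554688) [ 0.62154472 -0.19405986  0.11502582]
mag ((563.5359497070312, -162.49192810058594), (99.17228698730469, 266.1183166503906), 75.975830078125)
scene pad n 266 med [ 0.4632 -0.119   0.1015] minAreaRect ((471.3311462402344, -116.91121673583984), (47.85545349121094, 66.9541244506836), 78.3853988647461)
lid ((613.3128662109375, -193.79037475585938), (55.956756591796875, 127.93778991699219), 78.50444793701172) [ 0.61323427 -0.19895115  0.11398116]
mag ((564.7542724609375, -169.8746337890625), (95.643798828125, 272.73455810546875), 73.79203033447266)
```

View pics/crop.png

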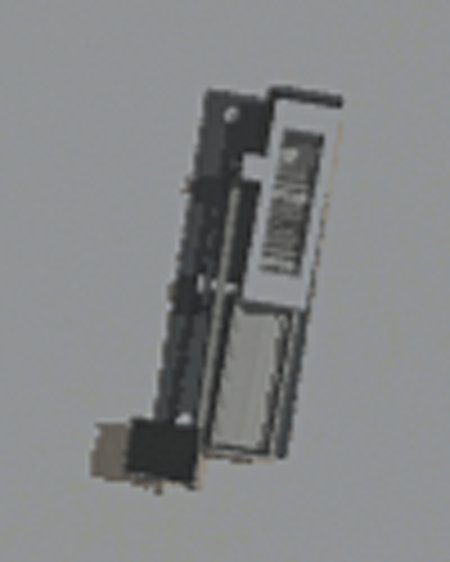

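The crop confirms the narrow magazine: gear teeth show in the lid slot at (290,200), and the black pad is at crop (163,450), which is pixel (371,280). Next I'll get the pad centre from colour on the z = 0.102 plane in both views.

```bash
python3 - <<'E'
from h import *
for c,(u0,u1,v0,v1) in {"top":(355,382,268,292),"scene":(236,264,222,243)}.items():
    im,d=grab_frame(c); g=im[v0:v1,u0:u1].max(2)
    t,b=cv2.threshold(g,0,255,cv2.THRESH_OTSU); 
    b=(g<55).astype(np.uint8) if c=="top" else (g<t).astype(np.uint8)
    n,L,S,C=cv2.connectedComponentsWithStats(b); k=1+S[1:,4].argmax()
    uv=np.argwhere(L==k)[:,::-1]+[u0,v0]
    m=camera_model(c); a=world(c,uv,np.ones(len(uv))); e=np.array(m["eye"]); r=a-e
    w=e+r*((.102-e[2])/r[:,2])[:,None]
    print(c,t,len(uv),uv.mean(0),uv.min(0),uv.max(0),w.mean(0).round(4),cv2.minAreaRect(w[:,:2].astype(np.float32)*1000), np.median(d[tuple(uv.T[::-1])]), np.median(world(c,uv,d[tuple(uv.T[::-1])]),0))
E
```

```text
top 103.0 182 [371.1043956 279.2032967] [363 268] [378 286] [ 0.461  -0.1108  0.102 ] ((468.2490539550781, -111.73760223388672), (42.12661361694336, 51.497215270996094), 79.66423034667969) 1.7286696 [ 0.46100035 -0.11175303  0.10239708]
scene 82.0 216 [248.82407407 233.05092593] [239 225] [259 241] [ 0.4608 -0.1152  0.102 ] ((460.4364318847656, -114.99432373046875), (48.05855178833008, 42.029090881347656), 76.84638977050781) 1.1803501 [ 0.46079554 -0.11571457  0.10231675]
```

```bash
python3 -m inch '{"dp":[[4,-12,5],[13,-40,15],[24,-75,25],[36,-112,35],[48,-150,40],[60,-188,45],[72,-226,50],[84,-264,50],[96,-302,50],[108,-340,50]],"spin":[0,1,2,3,4,5,6,7,8,9]}' 0 && python3 -m inch '{"dp":[[12,-38,0],[24,-76,0],[36,-114,0],[48,-152,0],[60,-190,0],[72,-228,0],[82,-260,0],[88,-280,0],[90,-290,0],[90,-293,0]],"spin":[1,2,3,4,5,5.5,5.5,5.5,5.5,5.5]}'
python3 - <<'E'
from h import *
s=get_state(); im,d=grab_frame("wrist"); cv2.imwrite("pics/w1.png",im[:,:,::-1])
m=camera_model("wrist"); T=np.array(m["tool_from_camera"]); R=Rotation.from_quat(s["ee_rot"],scalar_first=True)
print(s["time"],s["position"],s["width"],s["force"],R.as_matrix().round(3).tolist())
print(T.round(3).tolist())
for q in ["gear_pad","gear_lid"]:
  for r in regions_of("wrist",q)[:2]:
    k=r["region"]&(d>0);v,u=np.nonzero(k)
    n=cv2.undistortPoints(np.c_[u,v].astype(float).reshape(-1,1,2),np.array(m["intrinsics"]),np.array(m["D"])).reshape(-1,2)
    z=d[k][:,None]; c=np.hstack([n*z,z]); w=R.apply(c@T[:3,:3].T+T[:3,3])+s["position"]
    print(q,r["p"],np.round(r["box"]))
    if q=="gear_pad":
        b=im[k].max(1); e=(abs(w[:,2]-.1)<.012); p=w[e]; print(e.sum(),np.median(p,0).round(4))
        p=p[p[:,0]<.487]; print(np.median(p,0).round(4),cv2.minAreaRect(p[:,:2].astype(np.float32)*1000))
    else: print(w.mean(0),cv2.minAreaRect(w[w[:,2]>.1][:,:2].astype(np.float32)*1000))
E
```

```text
time: 2.03
position: [0.3551, 0.1766, 0.2526]
ee_rot: [0.001, 0.143, 0.99, 0.0]
force: [0.5, -0.1, 0.1]
width: -0.0
grasp_force: 0.0
time: 2.87
position: [0.4451, -0.1156, 0.2519]
ee_rot: [-0.0, 0.097, 0.995, -0.0]
force: [-0.2, 1.0, -0.5]
width: -0.0
grasp_force: 0.0
2.8667 [ 0.44514211 -0.11563338  0.25193937] -4.743891606055386e-05 [-0.15771479  0.96428031 -0.52707611] [[-0.981, 0.193, -0.0], [0.193, 0.981, -0.0], [0.0, -0.0, -1.0]]
[[-0.0, -0.947, -0.32, 0.083], [1.0, -0.0, -0.0, 0.001], [0.0, -0.32, 0.947, -0.173], [0.0, 0.0, 0.0, 1.0]]
gear_pad 0.67 [331. 250.  49.  96.]
2251 [ 0.4584 -0.1139  0.1031]
[ 0.4567 -0.1119  0.1033] ((464.2389831542969, -112.01960754394531), (47.12458801269531, 55.266700744628906), 78.516357421875)
gear_lid 0.92 [274. 336.  36.  52.]
[ 0.55791898 -0.19260974  0.09589111] ((567.2015991210938, -192.8208465576172), (32.61933898925781, 40.278926849365234), 77.57808685302734)
gear_lid 0.32 [636. 295.   8.  15.]
[0.61192978 0.206684   0.06948086] ((0.0, 0.0), (0.0, 0.0), 0.0)
```

View pics/w1.png

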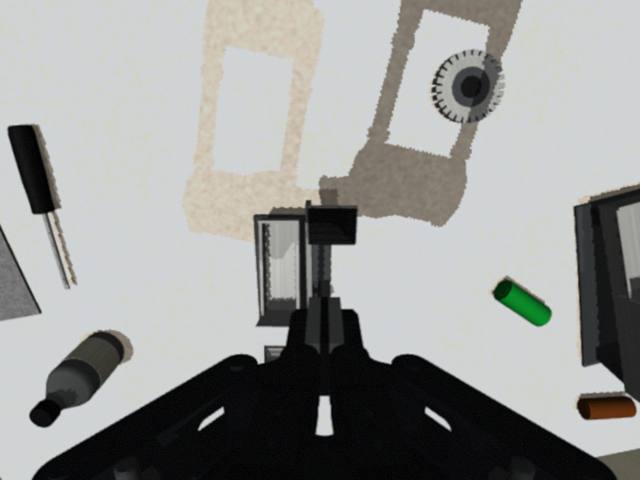

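The wrist view shows the black pad clear at (332,224) beside the trough front at (285,270). It measures about (0.457, -0.113, 0.103), which fits the given height. Now I'll descend over it.

```bash
python3 -m inch '{"dp":[[3,1,-5],[7,2,-20],[11,3,-40],[11,3,-62],[11,3,-84],[11,3,-104],[11,3,-118],[11,3,-126],[11,3,-130],[11,3,-130]],"spin":[0,0,0,0,0,0,0,0,0,0]}' && python3 -m inch '{"dp":[[0,0,-4],[0,0,-8],[0,0,-12],[0,0,-16],[0,0,-20],[0,0,-24],[0,0,-28],[0,0,-32],[0,0,-35],[0,0,-35]],"spin":[0,0,0,0,0,0,0,0,0,0]}'
```

```text
time: 3.85
position: [0.4561, -0.11, 0.1215]
ee_rot: [-0.001, 0.095, 0.995, 0.0]
force: [-0.4, -0.2, -0.4]
width: -0.0002
grasp_force: 0.0
time: 4.68
position: [0.4559, -0.1107, 0.0862]
ee_rot: [-0.001, 0.096, 0.995, 0.0]
force: [0.1, 0.3, 0.8]
width: 0.0
grasp_force: 0.0
```

The force is only 0.8 N at z = 0.086, where contact should already show, so I'm checking before going lower.

```bash
python3 - <<'E'
from h import *
im,d=grab_frame("scene"); a=im[190:340,200:320,::-1]
w,_=grab_frame("wrist"); b=w[130:430,200:440,::-1]
cv2.imwrite("pics/c1.png",np.hstack([cv2.resize(a,(400,500),interpolation=2),cv2.resize(b,(400,500),interpolation=2)]))
print(get_state()["force"],get_state()["position"])
E
```

```text
[-0.6469258   0.03416404  1.21443484] [ 0.45639564 -0.1109131   0.08680084]
```

View pics/c1.png

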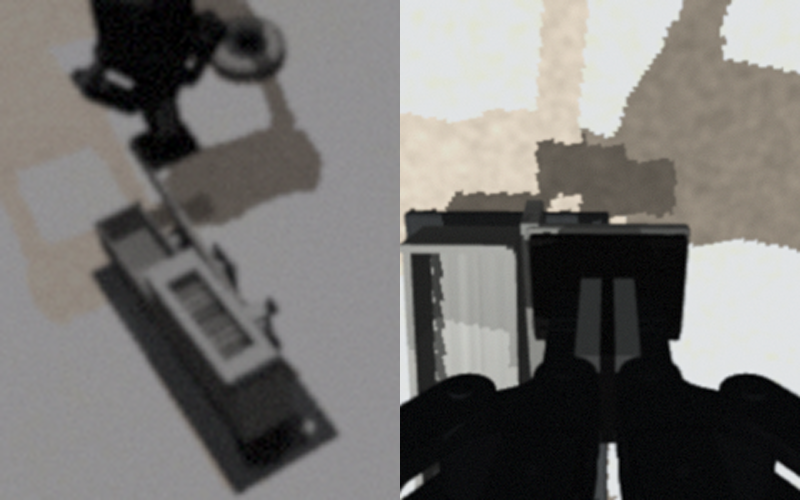

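The crops show the closed fingertips centred over the pad (right half), with the lid still looking shut (left half). I'll read the pad's height from depth next.

```bash
cat >> h.py <<'E'
def wristpts(uv):
    s=get_state(); im,d=grab_frame("wrist"); m=camera_model("wrist"); T=np.array(m["tool_from_camera"]); R=Rotation.from_quat(s["ee_rot"],scalar_first=True)
    uv=np.array(uv); z=d[uv[:,1],uv[:,0]][:,None]
    n=cv2.undistortPoints(uv.astype(float).reshape(-1,1,2),np.array(m["intrinsics"]),np.array(m["D"])).reshape(-1,2)
    return R.apply(np.hstack([n*z,z])@T[:3,:3].T+T[:3,3])+s["position"],s
E
python3 - <<'E'
from h import *
# pad left, right, front strip, fingertip dark/grey
w,s=wristpts([[295,290],[350,290],[356,300],[320,280],[320,310],[313,320],[335,320],[313,340],[285,280],[361,325]])
print(w.round(4),s["position"],s["force"])
E
```

```text
[[ 0.4479 -0.1223  0.1046]
 [ 0.453  -0.0972  0.1041]
 [ 0.4588 -0.0953  0.1041]
 [ 0.4441 -0.1097  0.1069]
 [ 0.4453 -0.1097  0.1323]
 [ 0.4452 -0.1122  0.1391]
 [ 0.4466 -0.1041  0.1395]
 [ 0.4444 -0.1117  0.1536]
 [ 0.4415 -0.1255  0.1059]
 [ 0.4744 -0.0951  0.1012]] [ 0.45639564 -0.1109131   0.08680084] [-0.6469258   0.03416404  1.21443484]
```

```bash
python3 -m inch '{"dp":[[0,0,-1],[0,0,-2],[0,0,-3],[0,0,-4],[0,0,-5],[0,0,-6],[0,0,-7],[0,0,-8],[0,0,-8],[0,0,-8]],"spin":[0,0,0,0,0,0,0,0,0,0]}'
python3 - <<'E'
from h import *
w,s=wristpts([[295,290],[350,290],[356,300],[320,280],[320,290],[320,310],[340,285]])
print(w.round(4),s["position"],s["force"])
im,d=grab_frame("wrist");cv2.imwrite("pics/c2.png",cv2.resize(im[230:380,250:400,::-1],(600,600),interpolation=2))
im,d=grab_frame("top"); g=d[272:286,362:380]; vv,uu=np.mgrid[272:286,362:380]
print((world("top",np.c_[uu.ravel(),vv.ravel()],g.ravel())[:,2].reshape(g.shape)*1000).round()[::2,::2])
E
```

```text
time: 5.67
position: [0.4564, -0.1109, 0.0789]
ee_rot: [-0.0, 0.096, 0.995, 0.0]
force: [-0.1, -0.4, 0.3]
width: 0.0002
grasp_force: 0.0
[[ 0.4438 -0.1208  0.1055]
 [ 0.4482 -0.097   0.1058]
 [ 0.4534 -0.0952  0.1061]
 [ 0.4417 -0.1091  0.1041]
 [ 0.4456 -0.1099  0.1061]
 [ 0.4458 -0.1098  0.1234]
 [ 0.4453 -0.1009  0.1052]] [ 0.45639203 -0.11090045  0.07885073] [-0.0531598  -0.40905823  0.29849003]
[[ 515.  513.  512.  514.  508.  508.  509.  507.  511.]
 [ 511.  512.  513.  489.  507.  512.  510.  506.  508.]
 [1832.  506.  508.  504.  509.  511.  511.  512.  509.]
 [ 509.  502.  501.  506.  506.  509.  501.  510.  507.]
 [ 510.  508.  506.  497.  499.  503.  499.  498.  509.]
 [ 511.  509.  504.  495.  498.  501.  501.  500.  499.]
 [ 515.  510.  479.  485.  484.  496.  494.  491.  500.]]
```

View pics/c2.png

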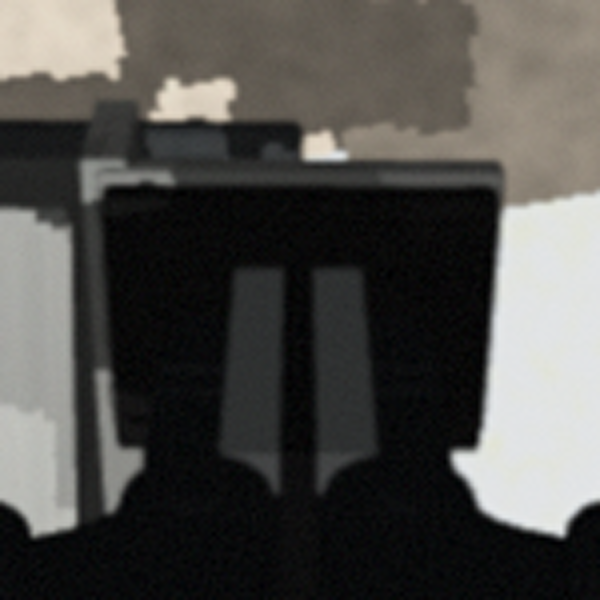

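```bash
python3 - <<'E'
from h import *
m=camera_model("wrist");T=np.linalg.inv(np.array(m["tool_from_camera"]))
P=np.array([[0,0,0],[.011,0,0],[.011,0,-.02],[.011,0,-.033],[.011,.015,0]])
rv=cv2.Rodrigues(T[:3,:3])[0]
print(cv2.projectPoints(P,rv,T[:3,3],np.array(m["intrinsics"]),np.array(m["D"]))[0].reshape(-1,2).round())
w,s=wristpts([[c,r] for c in (313,320,335) for r in range(270,330,6)])
print(((w-s["position"])*1000).round())
try: print(hold_point_z)
except NameError as e: print(e)
E
python3 -m inch '{"dp":[[0,0,-1],[0,0,-2],[0,0,-3],[0,0,-4],[0,0,-5],[0,0,-6],[0,0,-6],[0,0,-6],[0,0,-6],[0,0,-6]],"spin":[0,0,0,0,0,0,0,0,0,0]}'
```

```text
[[323. 285.]
 [323. 266.]
 [322. 283.]
 [322. 296.]
 [352. 266.]]
[[-17.  -1.  19.]
 [-16.  -1.  23.]
 [-15.  -1.  26.]
 [-13.  -2.  28.]
 [ -9.  -3.  25.]
 [-11.  -2.  37.]
 [-12.  -2.  42.]
 [-12.  -1.  48.]
 [-12.  -1.  52.]
 [-11.  -1.  55.]
 [-18.   2.  21.]
 [-16.   2.  24.]
 [-15.   2.  28.]
 [-12.   1.  28.]
 [ -8.   0.  25.]
 [-11.   1.  37.]
 [-11.   1.  41.]
 [-11.   1.  47.]
 [-11.   1.  52.]
 [-11.   1.  55.]
 [-15.   9.  19.]
 [-14.   8.  22.]
 [-13.   8.  26.]
 [-11.   8.  28.]
 [ -7.   7.  26.]
 [-10.   7.  37.]
 [-10.   7.  42.]
 [-10.   7.  48.]
 [-10.   7.  51.]
 [-10.   7.  56.]]
0.0187
time: 6.7
position: [0.4562, -0.1109, 0.073]
ee_rot: [-0.0, 0.096, 0.995, 0.0]
force: [-1.3, 0.8, 2.7]
width: 0.0001
grasp_force: 1.5
```

There is light contact at TCP 0.073: depth shows the visible fingertips sitting about 30 mm behind the reported TCP. From here I'll press about 30 mm.

```bash
python3 -m inch '{"dp":[[0,0,-3],[0,0,-6],[-1,0,-9],[-1,0,-12],[-1,0,-15],[-2,0,-18],[-2,0,-21],[-2,0,-24],[-3,0,-27],[-3,0,-28]],"spin":[0,0,0,0,0,0,0,0,0,0]}'
python3 - <<'E'
from h import *
im,d=grab_frame("scene"); cv2.imwrite("pics/c3.png",cv2.resize(im[190:340,200:320,::-1],(480,600),interpolation=2))
for r in regions_of("scene","gear_lid")[:1]:
    m=r["region"]&(d>0);v,u=np.nonzero(m);l=world("scene",np.c_[u,v],d[m]);print(np.percentile(l[:,2],[5,50,95]),r["box"])
w,s=wristpts([[295,290],[350,290]]);print(w,s["force"])
for r in regions_of("scene","gear_a"): print(r["p"],r["box"])
E
```

```text
time: 7.53
position: [0.4537, -0.1105, 0.0448]
ee_rot: [0.0, 0.096, 0.995, 0.001]
force: [-1.7, 2.7, 5.6]
width: -0.0001
grasp_force: 2.7
[0.12523135 0.13760923 0.15275284] [261.2, 278.3, 42.8, 50.4]
[[ 0.43942745 -0.11974447  0.07497443]
 [ 0.44377395 -0.09653021  0.07533878]] [-1.14653177  1.93245406  5.04322364]
0.65 [248.1, 271.1, 18.8, 12.0]
0.63 [384.4, 202.9, 9.9, 9.6]
```

View pics/c3.png

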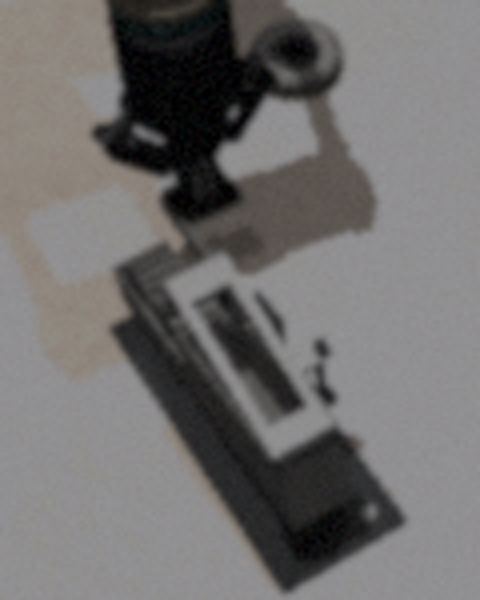

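The lid is lifted at crop (250,350), and the gears have left the slot and are moving into the trough at about (150,290). I'll press 2 mm more, hold, then check.

```bash
python3 -m inch '{"dp":[[0,0,-1],[0,0,-2],[0,0,-2],[0,0,-2],[0,0,-2],[0,0,-2],[0,0,-2],[0,0,-2],[0,0,-2],[0,0,-2]],"spin":[0,0,0,0,0,0,0,0,0,0]}'
python3 - <<'E'
from h import *
w,d=grab_frame("wrist"); t,_=grab_frame("top")
for c in ["wrist","top","scene"]:
  if c=="scene": grab_frame(c)
  print(c,[(round(r["p"],2),np.round(r["box"])) for r in regions_of(c,"gear_a")])
s,ds=grab_frame("scene")
cv2.imwrite("pics/c4.png",np.hstack([cv2.resize(w[200:400,180:340,::-1],(400,500),interpolation=2),cv2.resize(s[215:315,215:295,::-1],(400,500),interpolation=2)]))
E
```

```text
time: 8.57
position: [0.4537, -0.1105, 0.0432]
ee_rot: [0.0, 0.096, 0.995, 0.0]
force: [0.5, 3.2, 5.5]
width: 0.0002
grasp_force: 2.7
wrist [(0.77, array([213., 353.,  83.,  62.])), (0.68, array([213., 418.,  24.,  21.]))]
top [(0.64, array([392., 255.,  10.,   8.]))]
scene [(0.65, array([238., 259.,  16.,  14.]))]
```

View pics/c4.png

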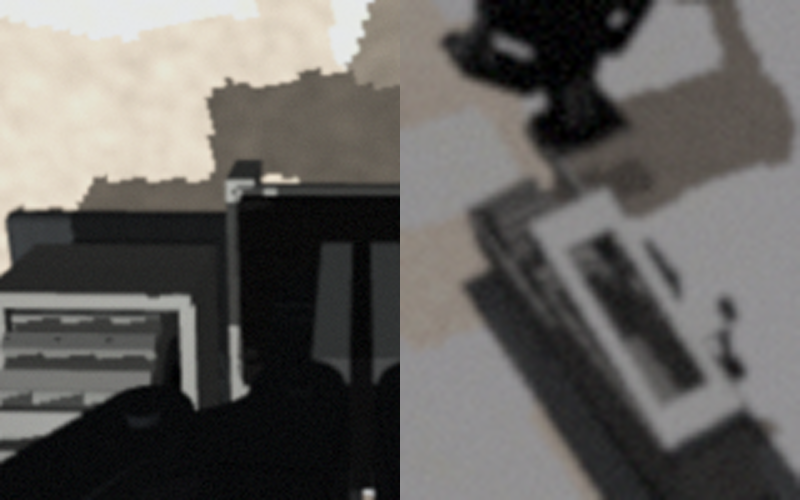

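The wrist crop shows a gear at the trough front (85,380). I'll check that both are clear of the lip with a height profile along the trough.

```bash
cat >> h.py <<'E'
def profile(cams=("top","scene","wrist")):
    O=np.array([.590,-.196,0]); Rm=Rotation.from_euler("z",-11.5,degrees=True)
    vv,uu=np.mgrid[0:480,0:640]; uv=np.c_[uu.ravel(),vv.ravel()]
    for c in cams:
        if c=="wrist": w,s=wristpts(uv)
        else: _,d=grab_frame(c); w=world(c,uv,d.ravel())
        p=Rm.inv().apply(w-O)*1000
        p=p[(abs(p[:,1])<14)&(p[:,2]>15)&(p[:,2]<190)]
        print(c,[(x,len(q),*np.percentile(q,[10,50,90]).round()) if len(q:=p[abs(p[:,0]-x)<4][:,2]) else (x,0) for x in range(-136,20,8)])
E
python3 -c "
from h import *
profile(); s=get_state(); print(s['time'],s['force'])"
```

```text
top [(-136, 0), (-128, 0), (-120, 0), (-112, 0), (-104, 0), (-96, 0), (-88, 0), (-80, 8, np.float64(70.0), np.float64(77.0), np.float64(79.0)), (-72, 24, np.float64(76.0), np.float64(81.0), np.float64(85.0)), (-64, 23, np.float64(74.0), np.float64(83.0), np.float64(86.0)), (-56, 23, np.float64(72.0), np.float64(76.0), np.float64(82.0)), (-48, 46, np.float64(65.0), np.float64(112.0), np.float64(130.0)), (-40, 42, np.float64(122.0), np.float64(147.0), np.float64(156.0)), (-32, 27, np.float64(150.0), np.float64(155.0), np.float64(160.0)), (-24, 28, np.float64(147.0), np.float64(152.0), np.float64(156.0)), (-16, 10, np.float64(143.0), np.float64(151.0), np.float64(157.0)), (-8, 14, np.float64(52.0), np.float64(95.0), np.float64(152.0)), (0, 25, np.float64(45.0), np.float64(53.0), np.float64(146.0)), (8, 29, np.float64(47.0), np.float64(53.0), np.float64(141.0)), (16, 26, np.float64(49.0), np.float64(55.0), np.float64(141.0))]
scene [(-136, 43, np.float64(74.0), np.float64(155.0), np.float64(166.0)), (-128, 12, np.float64(61.0), np.float64(66.0), np.float64(69.0)), (-120, 25, np.float64(5
[... 1038 characters left out ...]
at64(49.0), np.float64(51.0), np.float64(145.0)), (16, 10, np.float64(50.0), np.float64(55.0), np.float64(144.0))]
wrist [(-136, 2086, np.float64(32.0), np.float64(56.0), np.float64(63.0)), (-128, 1099, np.float64(63.0), np.float64(65.0), np.float64(70.0)), (-120, 612, np.float64(68.0), np.float64(72.0), np.float64(74.0)), (-112, 78, np.float64(71.0), np.float64(74.0), np.float64(75.0)), (-104, 0), (-96, 0), (-88, 152, np.float64(67.0), np.float64(68.0), np.float64(74.0)), (-80, 4, np.float64(72.0), np.float64(73.0), np.float64(73.0)), (-72, 0), (-64, 0), (-56, 0), (-48, 0), (-40, 0), (-32, 0), (-24, 0), (-16, 0), (-8, 0), (0, 0), (8, 0), (16, 0)]
9.0667 [-0.72233348  2.04978259  6.05109448]
```

Both gears are in the trough, with crests at magazine x of about -113 and -68, and the chute behind the lip is empty. Now a slow release of about 20 mm/s.

```bash
python3 -m inch '{"dp":[[0,0,1],[0,0,2],[0,0,4],[0,0,6],[1,0,8],[1,0,10],[1,0,12],[1,0,14],[1,0,16],[2,0,18]],"spin":[0,0,0,0,0,0,0,0,0,0]}' && python3 -m inch '{"dp":[[0,0,1.5],[0,0,3],[0,0,4.5],[1,0,6],[1,0,7.5],[1,0,9],[1,0,10.5],[1,0,12],[1,0,13.5],[1,0,15]],"spin":[0,0,0,0,0,0,0,0,0,0]}' && python3 -m inch '{"dp":[[0,0,2],[0,0,4],[0,0,6],[0,0,9],[0,0,14],[0,0,20],[0,0,28],[0,0,38],[0,0,48],[0,0,56]],"spin":[0,0,0,0,0,0,0,0,0,0]}'
python3 -m inch '{"dp":[[-2,0,15],[-5,0,35],[-10,0,60],[-15,0,80],[-20,0,95],[-20,0,105],[-20,0,110],[-20,0,110],[-20,0,110],[-20,0,110]],"spin":[0,0,0,0,0,0,0,0,0,0]}'
python3 - <<'E'
from h import *
profile(("scene",))
w,_=grab_frame("wrist");s,_=grab_frame("scene")
cv2.imwrite("pics/end.png",np.hstack([cv2.resize(w[150:350,200:360,::-1],(400,500),interpolation=2),cv2.resize(s[215:315,215:295,::-1],(400,500),interpolation=2)]))
print(get_state()["force"])
E
```

```text
time: 9.9
position: [0.4549, -0.1111, 0.0611]
ee_rot: [-0.0, 0.096, 0.995, -0.0]
force: [-1.6, 1.4, 3.8]
width: -0.0001
grasp_force: 2.1
time: 10.73
position: [0.4564, -0.1108, 0.0758]
ee_rot: [-0.0, 0.096, 0.995, 0.0]
force: [-0.5, 0.1, -0.6]
width: -0.0002
grasp_force: 0.0
time: 11.57
position: [0.4569, -0.1111, 0.1334]
ee_rot: [0.001, 0.096, 0.995, -0.0]
force: [0.9, -0.3, 0.3]
width: -0.0002
grasp_force: 0.0
time: 12.4
position: [0.436, -0.1107, 0.2409]
ee_rot: [-0.001, 0.096, 0.995, 0.0]
force: [-0.3, 0.2, -1.1]
width: 0.0001
grasp_force: 0.0
scene [(-136, 8, np.float64(47.0), np.float64(55.0), np.float64(60.0)), (-128, 13, np.float64(54.0), np.float64(65.0), np.float64(70.0)), (-120, 20, np.float64(61.0), np.float64(71.0), np.float64(74.0)), (-112, 34, np.float64(67.0), np.float64(72.0), np.float64(77.0)), (-104, 34, np.float64(60.0), np.float64(70.0), np.float64(76.0)), (-96, 38, np.float64(62.0), np.float64(67.0), np.float64(71.0)), (-88, 7, np.float64(56.0), np.float64(69.0), np.float64(74.0)), (-80, 22, np.float64(62.0), np.float64(77.0), np.float64(79.0)), (-72, 30, np.float64(75.0), np.float64(80.0), np.float64(83.0)), (-64, 35, np.float64(71.0), np.float64(79.0), np.float64(83.0)), (-56, 17, np.float64(65.0), np.float64(78.0), np.float64(82.0)), (-48, 0), (-40, 20, np.float64(100.0), np.float64(103.0), np.float64(105.0)), (-32, 79, np.float64(54.0), np.float64(73.0), np.float64(106.0)), (-24, 39, np.float64(45.0), np.float64(104.0), np.float64(108.0)), (-16, 14, np.float64(45.0), np.float64(48.0), np.float64(109.0)), (-8, 13, np.float64(46.0), np.float64(49.0), np.float64(109.0)), (0, 11, np.float64(47.0), np.float64(48.0), np.float64(110.0)), (8, 13, np.float64(49.0), np.float64(51.0), np.float64(97.0)), (16, 12, np.float64(51.0), np.float64(54.0), np.float64(113.0))]
[0.75961267 0.72448084 0.3285412 ]
```

View pics/end.png

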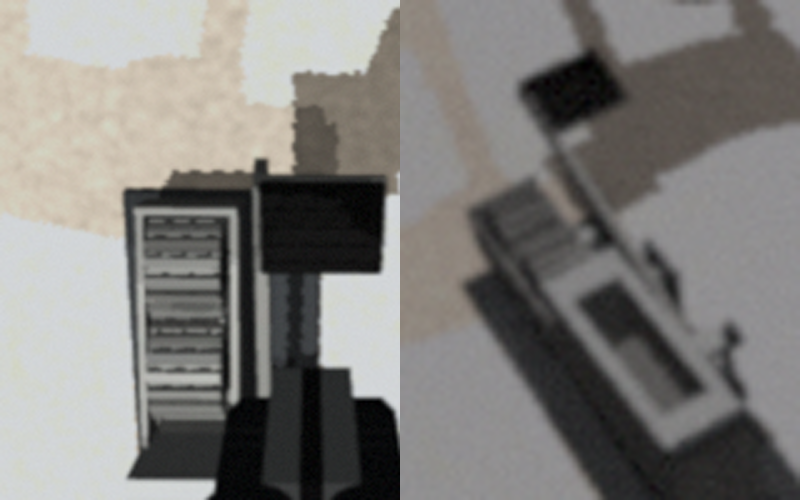

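Both gears sit in the trough (left half, rows 220–420). The lid is shut, its front edge at 104 mm, which is 128 mm less the slope. The pad is back up and the tool is clear.

```bash
python3 -c "
from rig import *
print(finish_job())"
```

```text
the job is handed in; nothing more can be done
None
```

The gear magazine's lever was pressed until both gears rolled into the trough, then let up over about 1.7 s so the lid came fully shut; the arm finished clear, and the job was handed in at about 12.5 s.

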